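Show the board that lies the wrong way round

ROBOT

A 6-joint arm with a two-finger parallel gripper is mounted at the origin on a cart in front of the work surface, level with it; the furniture and walls round the work are solid. World frame = base frame: x ahead of the robot, y to its left, z up, the work surface at z = 0. Lengths are in mm, angles in rad, forces in N, time in s.
With the tool pointing down it reaches from about 350 to 850 mm from the base axis. Payload 8.1 kg.
Tool frame: the origin (TCP) lies midway between the tips of the shut fingers; the grasp point (between the pads) lies ctrl.grasp_offset behind it (ctrl.grasp_offset is the distance from the TCP to the grasp point, in mm); z points along the fingers, y is the line along which they close (so a half turn about z gives the same grasp; the last joint's range is limited). The gripper opens to 93 mm and grips with 3 to 60 N. Pads are 15 mm wide; open, the fingers measure 128 mm over their backs; the gripper's body (75 mm by 188 mm) begins 65 mm behind the grasp point.
Start: joints at [-1.434, 0.13, 1.488, -0, 1.523, -0.085], TCP at [132.012, -585.301, 191.435] pointing down, gripper open.
Joint ranges: [-2.96, 2.96], [-0.89, 2.26], [0.02, 2.5], [-1.34, 4.48], [0, 2.73], [-2.66, 2.66]. Speed limits (rad/s): [2.39, 2.39, 2.79, 3.14, 3.14, 3.14].

INTERFACE

Orientations are given as a 3x3 rotation matrix whose columns are the frame's x, y, z axes.
In Python, from rig import ctrl gives the robot as it stands. The module is installed in compiled form; this text tells all that it offers.
- The arm moves only by the tool jog_arm, never from a script. Its argument "series" is a list of rows, each an object of numbers: "dx", "dy", "dz": the shift along the world's x, y, z in mm; "rx", "ry", "rz": the turn, a rotation vector about the world's x, y, z in degrees. In form: [{"dx": .., "dy": .., "dz": .., "rx": .., "ry": .., "rz": ..}, ...]. A call has 1 to 5 rows; each row shifts and turns the commanded pose from where the row before left it; what a row does not reach is not made up. A row lasts 1/8 s, in which the tool goes at most 62.5 mm and 10.7 degrees, less where a joint would pass 70% of its speed; a pose out of reach is approached as far as the arm can. A call with a gripper value outside its range is refused whole. "grip" is the closure in counts, from 0 (fully open) to 255 (shut), set as the call begins (left out, the last holds). The fingers move at their own pace and stop on an object; "squeeze" is the grip in N (left out, the last holds). Time passes only in rows, so rows that do not move let the fingers close. It gives the time, the measured TCP pose, the force, the opening and the grip force at its end, in the units of the state.
- ctrl.read_state(): the state, without advancing time (a new reading comes with each control period).
- ctrl.read_camera(name): name is "side" or "top"; returns a dict with "pixels" (400x640x3 uint8, blue, green, red), "range_z" (400x640 float32, mm along the optical axis (not along the pixel's ray), 0 where there is no reading), "K" (3x3 intrinsics, pixels), "extrinsics" (4x4, takes a point from world to camera coordinates). Camera axes: x right, y down, z forward; pixel columns grow to the right and rows downward; lengths in mm; the calibration is good to about 2 mm. A picture is of the moment at which its call begins.
- ctrl.hand_in(): hands the job in; it is judged then, once.
Trained networks look in a picture, given as the dict that the camera call returned (one of the last four; its "shot" number tells which), for a name from the list of things; names that differ only in an ending like _2 or _b are one class to them, and where a whole thing is asked for, a point or a joint stands for the part that bears it (a point fixed in the world has none). Each returns a list of dicts, best first, with "p" (0 to 1); they miss things now and then, are a little off and sometimes report something else, mostly with a low value. They report only what shows in the picture. A call takes as long as a camera call.
- ctrl.silhouettes(picture, target): "pixels" (400x640 bool, what is visible of it) and "bbox" ([left, top, right, bottom] in pixels, round what is visible of it).
- ctrl.spot_point(picture, target): "uv" ([column, row] in pixels: a listed point, or the origin of a listed thing).
The state is a dict: "time_s": time; "joint_pos": joint angles; "dq": joint speeds; "effort": joint torques, N m; "position": TCP position; "tool_rot": TCP orientation; "force": force on the tool from outside, world axes, zero at the start; "torque": the same for the moment, N m; "opening": opening from 0.0 (shut) to 1.0 (fully open); "finger_force": force on a finger pad.
Only numpy, scipy, OpenCV 4.12 (cv2) and the standard library are available. Lean on these libraries where they do the work, as an engineer would, in place of code of your own. Each camera call takes 0.05 s, during which the arm holds its last target. There are 200 camera calls.

TASK

One of the four boards in the test adapter has been put in the wrong way round, its rounded end facing the other way from the other three. Push the clear hood fully open, then point at that board and no other: bring the fingertips about a centimetre above its middle and stay there without touching anything for two to three seconds, so that the overhead camera records which one it is. Then push the hood fully shut again, and leave all boards lying untouched and the other things on the bench where they are.

Things in the scene. Friction and masses are not known exactly. Their poses are not given: they have to be found in the camera images.
- fixture: board test adapter fixed to the bench: grey housing 190 mm deep (x), 410 mm wide (y), 36 mm high. Origin: centre of its underside, on the bench; z up, y along its width (roughly to the robot's left), x away from the robot. The left half (+y) carries the boards, under the clear hood; the right half, with black modules up to 56 mm high, is where the open hood parks
- nest (a point): centre of the aluminium nest, at pocket-floor height (40 mm above the bench), axes as the adapter's; adapter's y = +100 mm. Four rectangular pockets, two by two, have their centres at x = -39 or +39 mm and y = -45.5 or +45.5 mm from here; the ribs between them are 4 mm high
- hood (a joint): slide of the clear hood along the adapter, in m: 0 = fully shut over the boards, 0.195 = fully open, parked over the right half; it grows as the hood moves to the adapter's -y. It may start a little open. Solid end stops; it stays where it is left and needs about 2 to 4 N to push
- push_bar (a point): centre of the upright aluminium bar in the middle of the hood's top, pushed either way to slide the hood: 120 mm long along the adapter's x, 10 mm thick along y, 24 mm high; 94 mm above the bench, moves with the hood. It stands on the hood's top face (82 mm above the bench, 185 mm deep, 196 mm wide), whose underside is 26 mm clear above the boards
- board_turned: the board lying the wrong way round (its x axis points opposite to the other three's): black circuit board with grey and white parts, 85 mm long, 72 mm wide, 12 mm high; one end straight, the other rounded off. Lies loose and flat in one of the four pockets. Origin: centre of its underside, 40 mm above the bench; z up, x along its length towards the rounded end
- board_a: one of the three boards lying the right way round: black circuit board with grey and white parts, 85 mm long, 72 mm wide, 12 mm high; one end straight, the other rounded off. Lies loose and flat in one of the four pockets. Origin: centre of its underside, 40 mm above the bench; z up, x along its length towards the rounded end
- board_b: one of the three boards lying the right way round: black circuit board with grey and white parts, 85 mm long, 72 mm wide, 12 mm high; one end straight, the other rounded off. Lies loose and flat in one of the four pockets. Origin: centre of its underside, 40 mm above the bench; z up, x along its length towards the rounded end
- board_c: one of the three boards lying the right way round: black circuit board with grey and white parts, 85 mm long, 72 mm wide, 12 mm high; one end straight, the other rounded off. Lies loose and flat in one of the four pockets. Origin: centre of its underside, 40 mm above the bench; z up, x along its length towards the rounded end
- tweezers: bystander: steel tweezers, 132 mm long, 10 mm high, lying left of the adapter; origin at the centre of the underside
- screwdriver: bystander: small screwdriver, 156 mm long, 20 mm high, lying left of the adapter; origin at the centre of the underside
- ok_stamp: bystander: rubber stamp with a wooden grip, 65 mm high, standing right of the adapter; origin at the centre of the underside
- probe_tin: bystander: round tin, 60 mm across, 22 mm high, right of the adapter; origin at the centre of the underside

How it is judged:
By the outcome, as a careful person would: the job done as asked, in the order asked, and still so for the second after the job is handed in, with the robot touching nothing.
It also fails if it takes over 58 s, if anything falls off the work surface, if the arm or the gripper's body presses on something with over 40 N, if the wrist force passes 120 N, or if a joint passes its speed limit or range.

## Working session

There is one attempt and no reset: what is moved stays moved. The work goes in short steps, Python scripts to look and compute and a tool call to move; the robot and the scene stay as the last step left them, time stands still between calls to the robot, and variables do not carry over. Pictures are saved under pics/ and viewed, at most 10 in all, crops included, and the job is handed in when it is done.

Besides the shell and the picture viewer there is one more tool, called after "Call:" as name(argument=value, ...) on one line, values as JSON. jog_arm: Moves the arm, as the interface text tells. Its arguments: {"type":"object","properties":{"series":{"type":"array"},"grip":{"type":"number"},"squeeze":{"type":"number"}},"required":["series"]}

```bash
mkdir -p pics; cat > h.py <<'E'
import numpy as np, cv2
from rig import ctrl
def ray(p,uv,z):
    "world point on pixel ray at height z"
    E=p["extrinsics"];R,t=E[:3,:3],E[:3,3];c=-R.T@t
    d=R.T@np.linalg.inv(p["K"])@np.array([uv[0],uv[1],1.]);return c+d*(z-c[2])/d[2]
E
python3 - <<'E'
from h import *
np.set_printoptions(precision=1,suppress=True)
s=ctrl.read_state();print(s["time_s"],s["position"],s["tool_rot"],s["force"],s["opening"],ctrl.grasp_offset)
for n in("top","side"):
    p=ctrl.read_camera(n);cv2.imwrite(f"pics/{n}0.png",p["pixels"])
    for t,z in(("fixture",0),("nest",40),("push_bar",94),("board_turned",40),("board_a",40),("ok_stamp",0),("probe_tin",0),("tweezers",0),("screwdriver",0)):
        for r in ctrl.spot_point(p,t)[:4]:print(n,t,round(r["p"],2),np.array(r["uv"]),ray(p,r["uv"],z))
E
```

```text
0.0 [ 131.9 -584.7  190.4] [[ 1.   0.2 -0. ]
 [ 0.2 -1.   0. ]
 [ 0.  -0.  -1. ]] [-0.1 -0.2  0.4] 0.996016688014402 18.8
top fixture 0.92 [302.5 193.9] [514.8  53.    0. ]
top push_bar 0.63 [273.6 193.8] [501.4 136.1  94. ]
top ok_stamp 0.45 [381.5 182.1] [ 548.2 -195.4    0. ]
top probe_tin 0.79 [389.  206.4] [ 470.9 -215.8    0. ]
top tweezers 0.44 [230.8 190.5] [529.2 276.5   0. ]
top screwdriver 0.52 [216.9 191. ] [528.3 319.7   0. ]
side fixture 0.59 [316.7 235.4] [516.   44.1   0. ]
side nest 0.65 [300.8 239.4] [513.6 138.6  40. ]
side push_bar 0.74 [301.8 218.1] [512.5 134.8  94. ]
side board_turned 0.53 [273.8 248.4] [550.7 199.   40. ]
side board_turned 0.4 [344.7 196. ] [ 506.9 -120.7   40. ]
side board_turned 0.18 [301.4 219.5] [554.7  51.6  40. ]
side board_a 0.58 [303.8 255.7] [477.3 197.7  40. ]
side board_a 0.43 [298.5 237.4] [522.4 132.7  40. ]
side ok_stamp 0.67 [346.6 197.6] [ 527.3 -191.5   -0. ]
side probe_tin 0.68 [368.8 198.7] [ 466.1 -212.4    0. ]
side tweezers 0.56 [264.3 283.1] [533.9 273.1   0. ]
side screwdriver 0.93 [259.5 294.7] [522.7 311.8   0. ]
```

```bash
python3 -c "
import cv2
a=cv2.imread('pics/top0.png');b=cv2.imread('pics/side0.png')
cv2.imwrite('pics/top0c.png',cv2.resize(a[140:250,200:420],None,fx=3.6,fy=3.6,interpolation=2))
cv2.imwrite('pics/side0c.png',cv2.resize(b[160:320,220:420],None,fx=3.6,fy=3.6,interpolation=2))"
```

```text
(no output)
```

View pics/top0c.png

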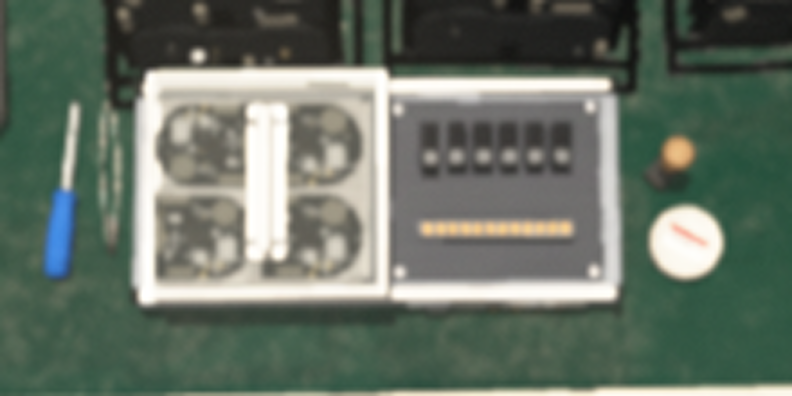

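View pics/side0c.png

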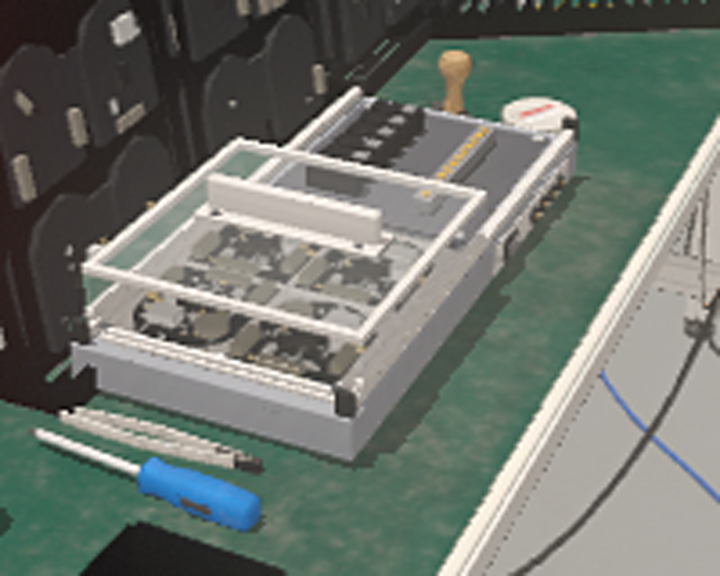

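The overhead crop shows the hood almost shut. The two right-hand boards have their rounded end to the right. The far-left board, at crop (200,145), appears rounded to the left, and the near-left one is straight on the left. So the far-left board is the suspect, to be confirmed once the hood is open. Next I measure the bar, the yaw and the obstacle heights.

```bash
cat >> h.py <<'E'
np.set_printoptions(precision=1,suppress=True)
def cloud(p):
    v,u=np.indices(p["range_z"].shape);z=p["range_z"]
    c=np.stack([u,v,np.ones_like(u)],-1)@np.linalg.inv(p["K"]).T*z[...,None]
    E=p["extrinsics"];w=(c-E[:3,3])@E[:3,:3];w[z==0]=np.nan;return w
E
python3 - <<'E'
from h import *
for n in("top","side"):
    p=ctrl.read_camera(n);w=cloud(p)
    print(n,"cam",-p["extrinsics"][:3,:3].T@p["extrinsics"][:3,3])
    for t,z in(("fixture",36),("push_bar",106)):
        r=ctrl.silhouettes(p,t)
        if not r:print("none",t);continue
        m=r[0]["pixels"];print(t,r[0]["p"],r[0]["bbox"])
        pts=np.array([ray(p,(u,v),z)[:2] for v,u in np.argwhere(m)],np.float32)
        print(cv2.minAreaRect(pts)); print(cv2.boxPoints(cv2.minAreaRect(pts)).tolist())
        q=w[m];print("z pct",np.nanpercentile(q[:,2],[5,50,95]))
    q=w[(w[...,2]>88)&(w[...,2]<112)&(w[...,0]>420)&(w[...,0]<600)&(w[...,1]>-60)&(w[...,1]<260)]
    print("bar cloud",len(q),len(q) and (q.min(0),np.median(q,0),q.max(0)))
    if len(q)>10:print(cv2.minAreaRect(q[:,:2].astype(np.float32)))
    # tallest per x band, y in -250..350
    for x in range(560,760,20):
        k=(w[...,0]>x)&(w[...,0]<x+20)&(abs(w[...,1]-50)<250);print(x,np.nanmax(w[k][:,2]) if k.any() else None,end="; ")
    print()
E
```

```text
top cam [ 278.6   31.8 1479.1]
fixture 0.78 [235.6, 159.3, 373.4, 227.1]
((512.7220458984375, 47.76362609863281), (411.5361633300781, 203.77398681640625), 89.10748291015625)
[[407.6422119140625, -156.39242553710938], [611.3914794921875, -159.56655883789062], [617.8018798828125, 251.919677734375], [414.0526123046875, 255.09381103515625]]
z pct [33.3 58.4 87.1]
push_bar 0.74 [240.5, 160.7, 306.6, 226.9]
((506.3499450683594, 136.1165008544922), (189.12440490722656, 192.6334228515625), 0.08499713242053986)
[[411.64495849609375, 232.29283142089844], [411.93072509765625, 39.65961456298828], [601.054931640625, 39.94017028808594], [600.7691650390625, 232.57339477539062]]
z pct [76.9 82.4 89. ]
bar cloud 292 (array([420.7,  41.3,  88. ]), array([504.2, 136.8,  91.2]), array([595.2, 232. , 111.8]))
((508.3385314941406, 137.08753967285156), (191.46127319335938, 172.9561767578125), 89.12682342529297)
560 111.78973556118514; 580 93.2331423555116; 600 89.71916430771654; 620 187.53518949289193; 640 222.9483569660512; 660 224.94708394761295; 680 228.26619459187927; 700 226.02555521085395; 720 229.21
[... 463 characters left out ...]
.1342010498047), (233.6183319091797, 199.2601776123047), 89.59807586669922)
[[384.2657470703125, 79.02679443359375], [583.52099609375, 77.6290283203125], [585.1597900390625, 311.2416076660156], [385.904541015625, 312.6393737792969]]
z pct [ 56.8  83.2 100.5]
bar cloud 439 (array([452.4, 130.1,  88. ]), array([509.3, 140.7, 100. ]), array([571.6, 151.2, 109.5]))
((512.0479125976562, 139.8727569580078), (21.02409553527832, 119.29226684570312), 88.99523162841797)
560 108.45142875982717; 580 85.62269890875582; 600 86.49992130589837; 620 182.84923634232254; 640 220.40124545169323; 660 223.7721093671607; 680 226.00087433221265; 700 224.9576627263412; 720 225.32022633318672; 740 223.68451837480816;
```

Adapter centre is about (511, 45) with a yaw of about -0.9°. The bar is near (512, 137), so the hood is about 8 mm open. The rack behind starts at x > 620 and stays clear. I'll travel with the fingers shut to the +y side of the bar.

Call:
jog_arm(series=[{"dx":30,"dy":37,"dz":0,"rz":-3.4},{"dx":30,"dy":37,"dz":0,"rz":-3.4},{"dx":30,"dy":37,"dz":0,"rz":-3.4},{"dx":30,"dy":37,"dz":0,"rz":-3.4},{"dx":30,"dy":37,"dz":0}], grip=255, squeeze=5)

```text
invalid input
```

Call:
jog_arm(series=[{"dx":30,"dy":37},{"dx":30,"dy":37},{"dx":30,"dy":37},{"dx":30,"dy":40},{"dx":20,"dy":50}])

```text
invalid input
```

Call:
jog_arm(series=[{"dx":20,"dy":50},{"dx":20,"dy":50},{"dx":20,"dy":50},{"dx":15,"dy":50},{"dx":10,"dy":50}])

```text
invalid input
```

Call:
jog_arm(series=[{"dy":50},{"dy":50},{"dy":40},{"dy":10},{}])

```text
invalid input
```

Call:
jog_arm(series=[{"dx":30,"dy":37,"dz":0,"rx":0,"ry":0,"rz":-3.4},{"dx":30,"dy":37,"dz":0,"rx":0,"ry":0,"rz":-3.4},{"dx":30,"dy":37,"dz":0,"rx":0,"ry":0,"rz":-3.4},{"dx":30,"dy":37,"dz":0,"rx":0,"ry":0,"rz":-3.4},{"dx":30,"dy":37,"dz":0,"rx":0,"ry":0,"rz":0}], grip=255, squeeze=5)

```text
time_s: 1.92
position: [282.8, -399.1, 191.6]
tool_rot: [[1.0, -0.017, 0.0], [-0.017, -1.0, -0.0], [0.0, 0.0, -1.0]]
force: [0.6, 0.0, -0.6]
opening: 0.512
finger_force: 0.0
```

Call:
jog_arm(series=[{"dx":30,"dy":37,"dz":0,"rx":0,"ry":0,"rz":0},{"dx":30,"dy":37,"dz":0,"rx":0,"ry":0,"rz":0},{"dx":30,"dy":37,"dz":0,"rx":0,"ry":0,"rz":0},{"dx":30,"dy":40,"dz":0,"rx":0,"ry":0,"rz":0},{"dx":20,"dy":50,"dz":0,"rx":0,"ry":0,"rz":0}])

```text
time_s: 2.55
position: [423.0, -198.1, 191.6]
tool_rot: [[1.0, -0.016, 0.001], [-0.016, -1.0, -0.0], [0.001, 0.0, -1.0]]
force: [0.7, -1.5, -0.1]
opening: 0.012
finger_force: 0.0
```

Call:
jog_arm(series=[{"dx":20,"dy":50,"dz":0,"rx":0,"ry":0,"rz":0},{"dx":20,"dy":50,"dz":0,"rx":0,"ry":0,"rz":0},{"dx":20,"dy":50,"dz":0,"rx":0,"ry":0,"rz":0},{"dx":15,"dy":50,"dz":0,"rx":0,"ry":0,"rz":0},{"dx":10,"dy":50,"dz":0,"rx":0,"ry":0,"rz":0}])

```text
time_s: 3.18
position: [507.5, 52.5, 191.6]
tool_rot: [[1.0, -0.015, 0.001], [-0.015, -1.0, -0.0], [0.001, 0.0, -1.0]]
force: [-0.4, 0.2, -0.3]
opening: 0.006
finger_force: 0.0
```

Call:
jog_arm(series=[{"dx":0,"dy":50,"dz":0,"rx":0,"ry":0,"rz":0},{"dx":0,"dy":50,"dz":0,"rx":0,"ry":0,"rz":0},{"dx":0,"dy":30,"dz":0,"rx":0,"ry":0,"rz":0},{"dx":0,"dy":0,"dz":0,"rx":0,"ry":0,"rz":0}])

```text
time_s: 3.68
position: [506.6, 182.6, 191.4]
tool_rot: [[1.0, -0.012, -0.0], [-0.012, -1.0, 0.0], [-0.0, -0.0, -1.0]]
force: [-1.3, 0.0, -0.6]
opening: 0.005
finger_force: 0.0
```

Call:
jog_arm(series=[{"dx":5,"dy":0,"dz":-45,"rx":0,"ry":0,"rz":0},{"dx":0,"dy":0,"dz":-40,"rx":0,"ry":0,"rz":0},{"dx":0,"dy":0,"dz":-12,"rx":0,"ry":0,"rz":0},{"dx":0,"dy":-10,"dz":0,"rx":0,"ry":0,"rz":0},{"dx":0,"dy":-8,"dz":0,"rx":0,"ry":0,"rz":0}])

```text
time_s: 4.3
position: [513.5, 161.9, 96.6]
tool_rot: [[1.0, -0.016, 0.003], [-0.016, -1.0, 0.0], [0.003, -0.0, -1.0]]
force: [-1.0, -0.4, 0.2]
opening: 0.002
finger_force: 0.0
```

Call:
jog_arm(series=[{"dx":0,"dy":-8,"dz":0,"rx":0,"ry":0,"rz":0},{"dx":0,"dy":-8,"dz":0,"rx":0,"ry":0,"rz":0},{"dx":0,"dy":-10,"dz":0,"rx":0,"ry":0,"rz":0}])

```text
time_s: 4.68
position: [512.2, 136.1, 94.9]
tool_rot: [[1.0, -0.015, 0.001], [-0.015, -1.0, 0.0], [0.001, -0.0, -1.0]]
force: [0.1, -0.2, 0.3]
opening: 0.004
finger_force: 0.0
```

No contact force at y=136, so I'll check with a picture.

```bash
python3 - <<'E'
from h import *
s=ctrl.read_state();print(s["position"],s["force"])
p=ctrl.read_camera("side");cv2.imwrite("pics/s1.png",cv2.resize(p["pixels"][120:300,220:420],None,fx=3.2,fy=3.2,interpolation=2))
E
```

```text
[512.2 136.1  94.9] [ 0.1 -0.2  0.3]
```

View pics/s1.png

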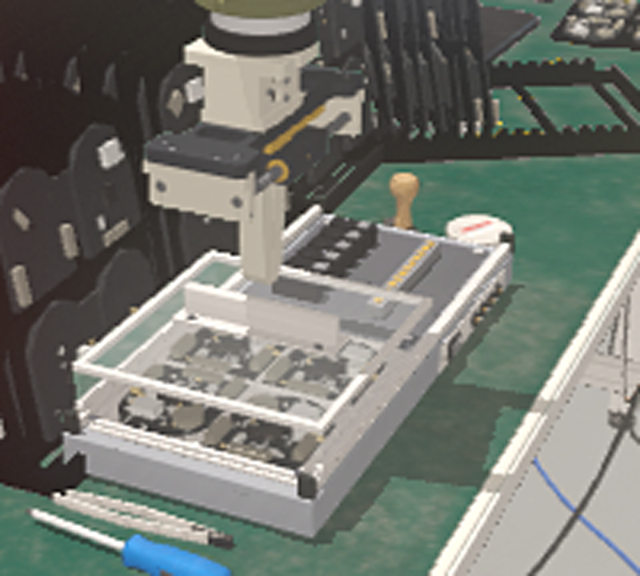

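```bash
python3 - <<'E'
from h import *
p=ctrl.read_camera("side");w=cloud(p);E=p["extrinsics"]
def pr(x):
    c=E[:3,:3]@np.array(x,float)+E[:3,3];q=p["K"]@c;return q[:2]/q[2]
print("tcp px",pr([512.2,136.1,94.9]), "bar top ends",pr([452,137,106]),pr([572,137,106]))
k=(w[...,2]>95)&(w[...,2]<103)&(abs(w[...,0]-512)<75)&(w[...,1]>40)&(w[...,1]<220)
print("z95-103",np.nanpercentile(w[k],[5,25,50,75,95],axis=0))
for u in(290,300,303,310,318):
    print(u,[ (v,w[v,u].round().tolist()) for v in range(196,232,3)])
t=ctrl.read_camera("top");wt=cloud(t)
k=(wt[...,2]>94)&(wt[...,2]<130)&(abs(wt[...,0]-512)<70)&(wt[...,1]>40)&(wt[...,1]<240)
print(k.sum(),np.nanpercentile(wt[k],[5,50,95],axis=0))
cv2.imwrite("pics/t1.png",cv2.resize(t["pixels"][140:250,200:420],None,fx=3.6,fy=3.6,interpolation=2))
E
```

```text
tcp px [301.7 218. ] bar top ends [326.1 219.3] [277.9 208.6]
z95-103 [[457.6 138.5  95.7]
 [479.1 140.3  97.3]
 [508.1 141.4  99.3]
 [537.3 142.7 101.2]
 [564.  144.5 102.6]]
290 [(196, [634.0, -41.0, 48.0]), (199, [592.0, 39.0, 83.0]), (202, [583.0, 57.0, 85.0]), (205, [574.0, 74.0, 86.0]), (208, [569.0, 84.0, 84.0]), (211, [541.0, 137.0, 107.0]), (214, [539.0, 141.0, 101.0]), (217, [536.0, 146.0, 97.0]), (220, [540.0, 140.0, 85.0]), (223, [535.0, 150.0, 84.0]), (226, [530.0, 160.0, 82.0]), (229, [523.0, 172.0, 83.0])]
300 [(196, [508.0, 152.0, 158.0]), (199, [509.0, 151.0, 150.0]), (202, [508.0, 153.0, 144.0]), (205, [510.0, 148.0, 133.0]), (208, [547.0, 73.0, 84.0]), (211, [540.0, 89.0, 84.0]), (214, [514.0, 140.0, 107.0]), (217, [513.0, 143.0, 101.0]), (220, [514.0, 142.0, 92.0]), (223, [514.0, 141.0, 84.0]), (226, [509.0, 151.0, 82.0]), (229, [503.0, 163.0, 82.0])]
303 [(196, [505.0, 144.0, 155.0]), (199, [505.0, 144.0, 148.0]), (202, [503.0, 147.0, 142.0]), (205, [504.0, 145.0, 133.0]), (208, [505.0, 143.0, 125.0]), (211, [534.0, 84.0, 84.0]), (214, [507.0, 139.0, 108.0]), (21
[... 210 characters left out ...]
, [562.0, -15.0, 57.0]), (205, [533.0, 47.0, 83.0]), (208, [526.0, 62.0, 83.0]), (211, [520.0, 76.0, 83.0]), (214, [512.0, 92.0, 84.0]), (217, [489.0, 141.0, 105.0]), (220, [491.0, 138.0, 96.0]), (223, [489.0, 141.0, 90.0]), (226, [486.0, 149.0, 87.0]), (229, [483.0, 154.0, 83.0])]
318 [(196, [558.0, -56.0, 57.0]), (199, [550.0, -38.0, 58.0]), (202, [543.0, -22.0, 58.0]), (205, [515.0, 41.0, 84.0]), (208, [509.0, 54.0, 83.0]), (211, [501.0, 70.0, 84.0]), (214, [497.0, 80.0, 82.0]), (217, [470.0, 140.0, 109.0]), (220, [469.0, 142.0, 103.0]), (223, [470.0, 141.0, 94.0]), (226, [469.0, 141.0, 87.0]), (229, [467.0, 148.0, 83.0])]
54 [[454.4 134.1  99.1]
 [471.1 138.6 105.2]
 [489.5 143.2 111.6]]
```

View pics/t1.png

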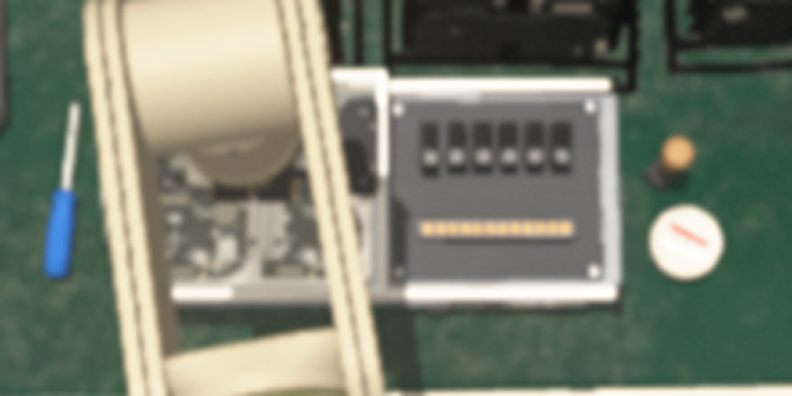

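The picture shows the fingertips hovering above the bar: they end at row ≈208 where I expected 218. The real tips are about 23 mm above the reported TCP, so I'll quantify that.

```bash
python3 - <<'E'
from h import *
s=ctrl.read_state();print(s["joint_pos"],s["position"],s["opening"])
p=ctrl.read_camera("side");w=cloud(p);E=p["extrinsics"]
k=(abs(w[...,0]-512)<45)&(abs(w[...,1]-140)<45)&(w[...,2]>112)
for z in range(112,215,6):
    m=k&(w[...,2]>=z)&(w[...,2]<z+6)
    if m.any():
        vv,uu=np.nonzero(m);print(z,m.sum(),"v",vv.min(),vv.max(),"u",uu.min(),uu.max(),np.nanmin(w[m],0)[:2],np.nanmedian(w[m],0)[:2],np.nanmax(w[m],0)[:2])
def pr(x):
    c=E[:3,:3]@np.array(x,float)+E[:3,3];q=p["K"]@c;return q[:2]/q[2]
for z in(95,110,118,125,179):print(z,pr([505,152,z]),pr([520,152,z]))
E
```

```text
[0.2 0.  1.8 0.  1.3 1.8] [512.1 136.2  94.5] 0.005424306631905446
118 4 v 206 208 u 298 306 [502.9 128.6] [504.2 134.8] [518.3 141.6]
124 15 v 204 208 u 297 307 [502.4 127.5] [504.5 141. ] [519.4 148.4]
130 28 v 201 207 u 296 308 [501.4 121.5] [503.9 146. ] [519.4 152.1]
136 34 v 198 205 u 295 308 [502.1 120.7] [505.6 149. ] [521.6 153.4]
142 33 v 196 202 u 295 308 [501.8 121.2] [504.1 148.6] [521.7 154.2]
148 33 v 193 200 u 295 308 [502.2 122.5] [506. 150.] [521.2 153. ]
154 33 v 191 198 u 295 308 [502.6 120.1] [504.4 150. ] [520.8 155.8]
160 35 v 189 195 u 295 308 [501.7 121.7] [505.9 150.6] [519.9 155.1]
166 36 v 186 192 u 295 308 [501.6 121.7] [503.9 148.1] [520.4 155.3]
172 25 v 184 190 u 299 308 [501.9 121.9] [503.9 145.8] [509.2 154.8]
178 20 v 181 187 u 300 308 [501.8 121.9] [503.5 134.5] [508. 156.]
184 23 v 178 185 u 300 308 [501.6 119.5] [503.6 146. ] [507.9 155.4]
190 20 v 177 183 u 300 307 [502.  129.4] [503.9 144.8] [506.9 155. ]
196 3 v 178 180 u 302 304 [502.5 140.6] [503.7 148.7] [504.5 152.9]
208 18 v 168 177 u 300 322 [475.8 109. ] [477.5 159. ] [500.3 167.1]
214 44 v 165 176 u 300 322 [475.1 106.7] [476.8 147.1] [502.  168.4]
95 [301.4 221.7] [295.4 220.3]
110 [301.4 215.7] [295.3 214.4]
118 [301.4 212.5] [295.3 211.2]
125 [301.3 209.7] [295.2 208.3]
179 [301.2 187.3] [294.9 186. ]
```

Consistent with both the finger tip and the gripper body: the true height is about 24 mm above the reported z, and x and y agree. I'll back off, descend 26 mm and push.

Call:
jog_arm(series=[{"dx":0,"dy":24,"dz":0,"rx":0,"ry":0,"rz":0},{"dx":0,"dy":24,"dz":0,"rx":0,"ry":0,"rz":0},{"dx":0,"dy":0,"dz":0,"rx":0,"ry":0,"rz":0},{"dx":0,"dy":0,"dz":-16,"rx":0,"ry":0,"rz":0},{"dx":0,"dy":0,"dz":-9,"rx":0,"ry":0,"rz":0}])

```text
time_s: 5.5
position: [511.1, 183.9, 67.5]
tool_rot: [[1.0, -0.016, -0.002], [-0.016, -1.0, -0.001], [-0.002, 0.001, -1.0]]
force: [-0.8, 0.5, -0.6]
opening: 0.007
finger_force: 0.0
```

Call:
jog_arm(series=[{"dx":0,"dy":-8,"dz":0,"rx":0,"ry":0,"rz":0},{"dx":0,"dy":-8,"dz":0,"rx":0,"ry":0,"rz":0},{"dx":0,"dy":-8,"dz":0,"rx":0,"ry":0,"rz":0},{"dx":0,"dy":-8,"dz":0,"rx":0,"ry":0,"rz":0}])

```text
time_s: 6.0
position: [512.4, 152.3, 69.9]
tool_rot: [[1.0, -0.016, 0.001], [-0.016, -1.0, 0.001], [0.001, -0.001, -1.0]]
force: [-0.3, 3.2, -0.3]
opening: 0.003
finger_force: 1.0
```

```bash
python3 - <<'E'
from h import *
p=ctrl.read_camera("side");w=cloud(p)
k=(w[...,2]>92)&(w[...,2]<103)&(abs(w[...,0]-512)<65)&(w[...,1]>40)&(w[...,1]<220)
vv,uu=np.nonzero(k)
for u in range(280,326,5):
    m=k[:,u];print(u,np.nanmedian(w[:,u][m],0) if m.any() else None)
k=(abs(w[...,0]-512)<14)&(w[...,1]>128)&(w[...,1]<200)&(w[...,2]>110);print(np.nanpercentile(w[k],[3,97],axis=0))
m=(abs(w[...,0]-508)<12)&(w[...,1]>148)&(w[...,2]>88);print("lowest finger z",np.sort(w[m][:,2])[:6])
print(ctrl.read_state()["force"])
E
```

```text
280 [567.5 135.9  97.8]
285 [554.6 136.   97.2]
290 [541.3 136.8  95.7]
295 [517.6 158.6  99.6]
300 [503.9 161.3 101.6]
305 [502.6 138.7  96.3]
310 [491.  137.1  97.6]
315 [478.4 137.9  97.4]
320 [466.4 137.4  97.3]
325 [454.7 136.7  97.8]
[[498.7 146.7 119.4]
 [524.6 196.  414.7]]
lowest finger z [88.  88.1 88.1 88.1 88.1 88.2]
[ 0.  -0.5  2. ]
```

Contact at 3.2 N and the bar is moving. Continue pushing.

Call:
jog_arm(series=[{"dx":0,"dy":-10,"dz":0,"rx":0,"ry":0,"rz":0},{"dx":0,"dy":-12,"dz":0,"rx":0,"ry":0,"rz":0},{"dx":0,"dy":-13,"dz":0,"rx":0,"ry":0,"rz":0},{"dx":0,"dy":-13,"dz":0,"rx":0,"ry":0,"rz":0},{"dx":-1,"dy":-13,"dz":0,"rx":0,"ry":0,"rz":0}])

```text
time_s: 6.68
position: [511.7, 90.7, 69.8]
tool_rot: [[1.0, -0.016, 0.001], [-0.016, -1.0, 0.0], [0.001, -0.0, -1.0]]
force: [3.0, 2.6, 3.2]
opening: 0.006
finger_force: 1.6
```

Call:
jog_arm(series=[{"dx":0,"dy":-13,"dz":0,"rx":0,"ry":0,"rz":0},{"dx":0,"dy":-13,"dz":0,"rx":0,"ry":0,"rz":0},{"dx":0,"dy":-13,"dz":0,"rx":0,"ry":0,"rz":0},{"dx":0,"dy":-13,"dz":0,"rx":0,"ry":0,"rz":0},{"dx":-1,"dy":-13,"dz":0,"rx":0,"ry":0,"rz":0}])

```text
time_s: 7.3
position: [510.5, 25.8, 69.7]
tool_rot: [[1.0, -0.016, 0.001], [-0.016, -1.0, -0.0], [0.001, -0.0, -1.0]]
force: [3.6, 2.8, 3.4]
opening: -0.001
finger_force: 2.0
```

Call:
jog_arm(series=[{"dx":0,"dy":-13,"dz":0,"rx":0,"ry":0,"rz":0},{"dx":0,"dy":-10,"dz":0,"rx":0,"ry":0,"rz":0},{"dx":0,"dy":-8,"dz":0,"rx":0,"ry":0,"rz":0},{"dx":0,"dy":-5,"dz":0,"rx":0,"ry":0,"rz":0},{"dx":0,"dy":-4,"dz":0,"rx":0,"ry":0,"rz":0}])

```text
time_s: 7.92
position: [510.0, -13.8, 69.5]
tool_rot: [[1.0, -0.016, -0.0], [-0.016, -1.0, 0.0], [-0.0, -0.0, -1.0]]
force: [1.0, 2.3, 5.8]
opening: 0.005
finger_force: 2.8
```

Call:
jog_arm(series=[{"dx":0,"dy":-4,"dz":0,"rx":0,"ry":0,"rz":0},{"dx":0,"dy":-4,"dz":0,"rx":0,"ry":0,"rz":0},{"dx":0,"dy":-3,"dz":0,"rx":0,"ry":0,"rz":0},{"dx":0,"dy":-3,"dz":0,"rx":0,"ry":0,"rz":0}])

```text
time_s: 8.43
position: [509.8, -27.6, 69.5]
tool_rot: [[1.0, -0.015, -0.0], [-0.015, -1.0, 0.0], [-0.0, -0.0, -1.0]]
force: [2.3, 2.1, 5.6]
opening: 0.006
finger_force: 2.9
```

Call:
jog_arm(series=[{"dx":0,"dy":-2,"dz":0,"rx":0,"ry":0,"rz":0},{"dx":0,"dy":-2,"dz":0,"rx":0,"ry":0,"rz":0},{"dx":0,"dy":-2,"dz":0,"rx":0,"ry":0,"rz":0}])

```text
time_s: 8.8
position: [509.9, -30.0, 69.6]
tool_rot: [[1.0, -0.015, -0.0], [-0.015, -1.0, 0.006], [-0.0, -0.006, -1.0]]
force: [2.2, 23.2, 9.8]
opening: 0.002
finger_force: 11.3
```

End stop felt at 23 N at the predicted place, so the hood is fully open. Back off, rise and look.

Call:
jog_arm(series=[{"dx":0,"dy":8,"dz":0,"rx":0,"ry":0,"rz":0},{"dx":0,"dy":10,"dz":0,"rx":0,"ry":0,"rz":0},{"dx":0,"dy":0,"dz":30,"rx":0,"ry":0,"rz":0},{"dx":0,"dy":0,"dz":30,"rx":0,"ry":0,"rz":0},{"dx":0,"dy":0,"dz":0,"rx":0,"ry":0,"rz":0}])

```text
time_s: 9.43
position: [511.4, -15.5, 131.5]
tool_rot: [[1.0, -0.016, 0.003], [-0.016, -1.0, -0.001], [0.003, 0.001, -1.0]]
force: [0.2, 0.0, 0.3]
opening: 0.004
finger_force: 0.0
```

```bash
python3 - <<'E'
from h import *
p=ctrl.read_camera("side");t=ctrl.read_camera("top")
a=cv2.resize(p["pixels"][170:290,230:370],None,fx=5,fy=4.8,interpolation=2)
cv2.imwrite("pics/s2.png",a);cv2.imwrite("pics/t2.png",cv2.resize(t["pixels"][150:240,225:345],None,fx=6,fy=6,interpolation=2))
for n,q in(("top",t),("side",p)):
    for nm in("board_turned","board_a","nest","push_bar"):
        for r in ctrl.spot_point(q,nm)[:5]:print(n,nm,round(r["p"],2),np.array(r["uv"]),ray(q,r["uv"],94 if nm=="push_bar" else 40))
E
```

```text
top board_turned 0.84 [257.  182.1] [547.  190.4  40. ]
top board_a 0.75 [257. 205.] [476.7 190.4  40. ]
top board_a 0.69 [283.9 207.5] [467.7 109.2  40. ]
top board_a 0.62 [284.9 178.3] [557.4 105.4  40. ]
top nest 0.78 [274.7 187.9] [528.2 136.7  40. ]
top nest 0.45 [286.6 178.9] [555.5 100.3  40. ]
top push_bar 0.81 [335.9 190.2] [509.1 -46.3  94. ]
side board_turned 0.88 [273.9 246.6] [554.2 192.2  40. ]
side board_a 0.68 [305.3 254.9] [475.7 193.4  40. ]
side board_a 0.56 [326.8 232.6] [471.8  84.5  40. ]
side nest 0.68 [299.6 236.2] [522.5 126.7  40. ]
side push_bar 0.9 [330.3 189.7] [514.1 -33.5  94. ]
side push_bar 0.46 [293.  228.4] [509.  185.3  94. ]
```

View pics/t2.png

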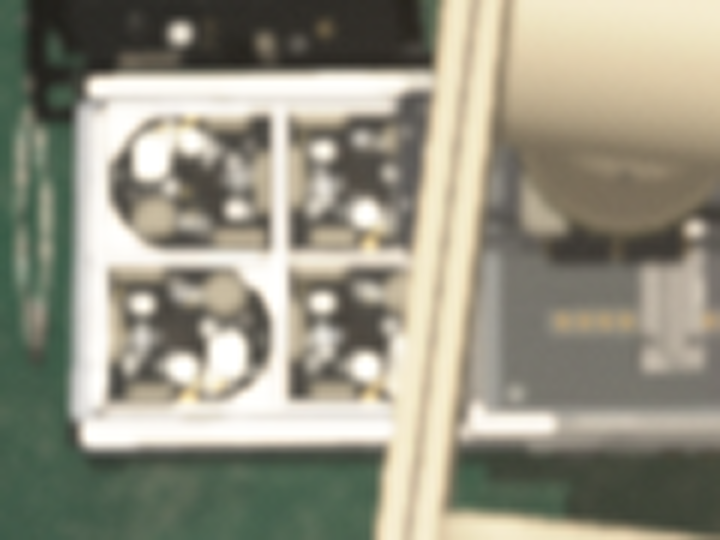

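View pics/s2.png

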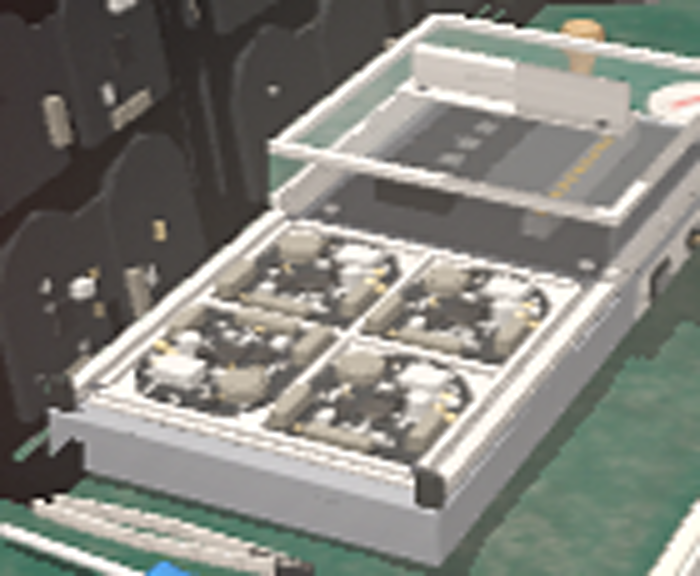

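Confirmed by both pictures: the far-left board, at top crop (190,185), is rounded to the left while the others are rounded to the right. It sits at about (551, 190). Moving over it.

Call:
jog_arm(series=[{"dx":5,"dy":40,"dz":0,"rx":0,"ry":0,"rz":0},{"dx":10,"dy":50,"dz":0,"rx":0,"ry":0,"rz":0},{"dx":10,"dy":50,"dz":0,"rx":0,"ry":0,"rz":0},{"dx":10,"dy":46,"dz":0,"rx":0,"ry":0,"rz":0},{"dx":5,"dy":20,"dz":0,"rx":0,"ry":0,"rz":0}])

```text
time_s: 10.55
position: [550.0, 193.0, 129.2]
tool_rot: [[1.0, -0.013, -0.0], [-0.013, -1.0, 0.0], [-0.0, -0.0, -1.0]]
force: [-0.3, 0.0, -0.4]
opening: 0.007
finger_force: 0.0
```

Call:
jog_arm(series=[{"dx":0,"dy":0,"dz":-25,"rx":0,"ry":0,"rz":0},{"dx":0,"dy":0,"dz":-30,"rx":0,"ry":0,"rz":0},{"dx":0,"dy":0,"dz":-20,"rx":0,"ry":0,"rz":0},{"dx":0,"dy":0,"dz":-5,"rx":0,"ry":0,"rz":0},{"dx":0,"dy":0,"dz":0,"rx":0,"ry":0,"rz":0}])

```text
time_s: 11.18
position: [550.3, 190.4, 49.7]
tool_rot: [[1.0, -0.016, 0.0], [-0.016, -1.0, -0.0], [0.0, 0.0, -1.0]]
force: [0.7, -0.1, 1.0]
opening: 0.002
finger_force: 0.0
```

```bash
python3 - <<'E'
from h import *
s=ctrl.read_state();print(s["position"],s["force"])
p=ctrl.read_camera("side");w=cloud(p);E=p["extrinsics"]
x0,y0=s["position"][:2]
k=(abs(w[...,0]-x0)<16)&(abs(w[...,1]-y0)<24)&(w[...,2]>58)
for z in range(58,170,8):
    m=k&(w[...,2]>=z)&(w[...,2]<z+8)
    if m.any():
        vv,uu=np.nonzero(m);print(z,m.sum(),"vmax",vv.max(),"u",uu.min(),uu.max(),np.nanmin(w[m],0)[:2],np.nanmax(w[m],0)[:2])
cv2.imwrite("pics/s3.png",cv2.resize(p["pixels"][170:290,230:370],None,fx=5,fy=4.8,interpolation=2))
def pr(x):
    c=E[:3,:3]@np.array(x,float)+E[:3,3];q=p["K"]@c;return q[:2]/q[2]
for z in(70,74,78):print(z,pr([x0,y0+15,z]),pr([x0,y0,z]))
E
```

```text
[550.3 190.4  49.7] [ 0.7 -0.1  1. ]
74 8 vmax 233 u 270 280 [540.1 183.1] [559.7 197.8]
82 30 vmax 232 u 269 281 [540.2 180.6] [557.3 205.3]
90 41 vmax 231 u 269 281 [540.4 177.8] [558.2 206.8]
98 43 vmax 227 u 268 281 [539.6 180. ] [560.8 207.4]
106 48 vmax 224 u 268 282 [539.1 172.4] [560.8 208.5]
114 52 vmax 221 u 268 282 [539.8 173.8] [558.9 209.6]
122 41 vmax 217 u 270 282 [539.7 172.7] [553.2 209.5]
130 42 vmax 214 u 270 282 [539.7 171.2] [552.  210.1]
138 39 vmax 211 u 270 282 [540.  174.5] [552.5 209.3]
146 16 vmax 208 u 272 279 [540.1 185.4] [545.1 211. ]
70 [272.1 238.1] [275.4 235. ]
74 [272.  236.6] [275.4 233.4]
78 [272. 235.] [275.3 231.9]
```

View pics/s3.png

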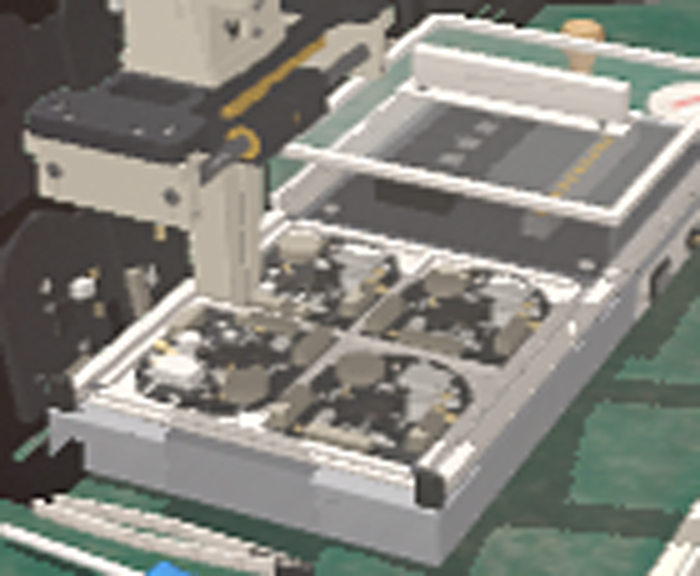

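The tips show about 74 mm above the bench, over the board's middle, so the 24 mm offset holds. Down 12 mm to leave about a centimetre, then hold about 2.5 s.

Call:
jog_arm(series=[{"dx":0,"dy":0,"dz":-8,"rx":0,"ry":0,"rz":0},{"dx":0,"dy":0,"dz":-4,"rx":0,"ry":0,"rz":0},{"dx":0,"dy":0,"dz":0,"rx":0,"ry":0,"rz":0},{"dx":0,"dy":0,"dz":0,"rx":0,"ry":0,"rz":0},{"dx":0,"dy":0,"dz":0,"rx":0,"ry":0,"rz":0}])

```text
time_s: 11.85
position: [550.2, 190.8, 37.7]
tool_rot: [[1.0, -0.015, 0.0], [-0.015, -1.0, 0.0], [0.0, -0.0, -1.0]]
force: [0.3, 0.6, -0.3]
opening: 0.004
finger_force: 0.0
```

Call:
jog_arm(series=[{"dx":0,"dy":0,"dz":0,"rx":0,"ry":0,"rz":0},{"dx":0,"dy":0,"dz":0,"rx":0,"ry":0,"rz":0},{"dx":0,"dy":0,"dz":0,"rx":0,"ry":0,"rz":0},{"dx":0,"dy":0,"dz":0,"rx":0,"ry":0,"rz":0},{"dx":0,"dy":0,"dz":0,"rx":0,"ry":0,"rz":0}])

```text
time_s: 12.48
position: [550.0, 190.7, 37.4]
tool_rot: [[1.0, -0.016, -0.0], [-0.016, -1.0, -0.0], [-0.0, 0.0, -1.0]]
force: [0.4, -0.1, 0.8]
opening: 0.003
finger_force: 0.0
```

Call:
jog_arm(series=[{"dx":0,"dy":0,"dz":0,"rx":0,"ry":0,"rz":0},{"dx":0,"dy":0,"dz":0,"rx":0,"ry":0,"rz":0},{"dx":0,"dy":0,"dz":0,"rx":0,"ry":0,"rz":0},{"dx":0,"dy":0,"dz":0,"rx":0,"ry":0,"rz":0},{"dx":0,"dy":0,"dz":0,"rx":0,"ry":0,"rz":0}])

```text
time_s: 13.1
position: [550.0, 190.7, 37.5]
tool_rot: [[1.0, -0.016, 0.0], [-0.016, -1.0, 0.0], [0.0, -0.0, -1.0]]
force: [-0.5, 0.7, 0.3]
opening: 0.004
finger_force: 0.0
```

Call:
jog_arm(series=[{"dx":0,"dy":0,"dz":0,"rx":0,"ry":0,"rz":0},{"dx":0,"dy":0,"dz":0,"rx":0,"ry":0,"rz":0},{"dx":0,"dy":0,"dz":0,"rx":0,"ry":0,"rz":0},{"dx":0,"dy":0,"dz":0,"rx":0,"ry":0,"rz":0},{"dx":0,"dy":0,"dz":0,"rx":0,"ry":0,"rz":0}])

```text
time_s: 13.72
position: [550.0, 190.7, 37.4]
tool_rot: [[1.0, -0.016, -0.0], [-0.016, -1.0, 0.0], [-0.0, -0.0, -1.0]]
force: [-0.5, -0.9, 0.2]
opening: 0.007
finger_force: 0.0
```

Call:
jog_arm(series=[{"dx":0,"dy":0,"dz":0,"rx":0,"ry":0,"rz":0},{"dx":0,"dy":0,"dz":0,"rx":0,"ry":0,"rz":0},{"dx":0,"dy":0,"dz":25,"rx":0,"ry":0,"rz":0},{"dx":0,"dy":0,"dz":40,"rx":0,"ry":0,"rz":0},{"dx":0,"dy":0,"dz":25,"rx":0,"ry":0,"rz":0}])

```text
time_s: 14.35
position: [550.8, 190.9, 129.6]
tool_rot: [[1.0, -0.016, 0.002], [-0.016, -1.0, 0.001], [0.002, -0.001, -1.0]]
force: [0.3, -0.7, -0.5]
opening: 0.007
finger_force: 0.0
```

Call:
jog_arm(series=[{"dx":-5,"dy":-40,"dz":0,"rx":0,"ry":0,"rz":0},{"dx":-10,"dy":-55,"dz":0,"rx":0,"ry":0,"rz":0},{"dx":-10,"dy":-55,"dz":0,"rx":0,"ry":0,"rz":0},{"dx":-10,"dy":-55,"dz":0,"rx":0,"ry":0,"rz":0},{"dx":-5,"dy":-55,"dz":0,"rx":0,"ry":0,"rz":0}])

```text
time_s: 14.98
position: [509.5, -70.9, 127.7]
tool_rot: [[1.0, -0.015, 0.001], [-0.015, -1.0, -0.0], [0.001, 0.0, -1.0]]
force: [0.8, -0.6, -0.2]
opening: 0.005
finger_force: 0.0
```

Call:
jog_arm(series=[{"dx":0,"dy":-28,"dz":0,"rx":0,"ry":0,"rz":0},{"dx":0,"dy":0,"dz":0,"rx":0,"ry":0,"rz":0},{"dx":0,"dy":0,"dz":0,"rx":0,"ry":0,"rz":0}])

```text
time_s: 15.35
position: [510.0, -96.7, 127.4]
tool_rot: [[1.0, -0.016, -0.0], [-0.016, -1.0, 0.0], [-0.0, -0.0, -1.0]]
force: [0.9, 0.1, -0.8]
opening: 0.001
finger_force: 0.0
```

Call:
jog_arm(series=[{"dx":0,"dy":0,"dz":-30,"rx":0,"ry":0,"rz":0},{"dx":0,"dy":0,"dz":-20,"rx":0,"ry":0,"rz":0},{"dx":0,"dy":0,"dz":-8,"rx":0,"ry":0,"rz":0},{"dx":0,"dy":6,"dz":0,"rx":0,"ry":0,"rz":0},{"dx":0,"dy":7,"dz":0,"rx":0,"ry":0,"rz":0}])

```text
time_s: 15.98
position: [510.8, -83.7, 70.5]
tool_rot: [[1.0, -0.015, 0.002], [-0.015, -1.0, -0.0], [0.002, 0.0, -1.0]]
force: [0.6, 0.8, 0.7]
opening: 0.004
finger_force: 0.0
```

Call:
jog_arm(series=[{"dx":0,"dy":6,"dz":0,"rx":0,"ry":0,"rz":0},{"dx":0,"dy":6,"dz":0,"rx":0,"ry":0,"rz":0},{"dx":0,"dy":6,"dz":0,"rx":0,"ry":0,"rz":0},{"dx":0,"dy":6,"dz":0,"rx":0,"ry":0,"rz":0},{"dx":0,"dy":6,"dz":0,"rx":0,"ry":0,"rz":0}])

```text
time_s: 16.6
position: [510.3, -54.2, 69.7]
tool_rot: [[1.0, -0.016, 0.001], [-0.016, -1.0, -0.0], [0.001, 0.0, -1.0]]
force: [0.6, -2.7, 1.4]
opening: 0.001
finger_force: 1.2
```

Pushing (−2.7 N). About 180 mm to go.

Call:
jog_arm(series=[{"dx":0,"dy":9,"dz":0,"rx":0,"ry":0,"rz":0},{"dx":0,"dy":12,"dz":0,"rx":0,"ry":0,"rz":0},{"dx":0,"dy":13,"dz":0,"rx":0,"ry":0,"rz":0},{"dx":0,"dy":13,"dz":0,"rx":0,"ry":0,"rz":0},{"dx":1,"dy":13,"dz":0,"rx":0,"ry":0,"rz":0}])

```text
time_s: 17.23
position: [510.7, 6.7, 69.5]
tool_rot: [[1.0, -0.015, -0.001], [-0.015, -1.0, -0.0], [-0.001, 0.0, -1.0]]
force: [-1.6, -2.2, 5.2]
opening: 0.006
finger_force: 2.7
```

Call:
jog_arm(series=[{"dx":0,"dy":13,"dz":0,"rx":0,"ry":0,"rz":0},{"dx":0,"dy":13,"dz":0,"rx":0,"ry":0,"rz":0},{"dx":0,"dy":13,"dz":0,"rx":0,"ry":0,"rz":0},{"dx":0,"dy":13,"dz":0,"rx":0,"ry":0,"rz":0},{"dx":1,"dy":13,"dz":0,"rx":0,"ry":0,"rz":0}])

```text
time_s: 17.85
position: [511.4, 71.6, 69.4]
tool_rot: [[1.0, -0.015, -0.001], [-0.015, -1.0, 0.0], [-0.001, -0.0, -1.0]]
force: [-5.2, -2.5, 8.5]
opening: 0.005
finger_force: 3.7
```

Call:
jog_arm(series=[{"dx":0,"dy":12,"dz":0,"rx":0,"ry":0,"rz":0},{"dx":0,"dy":10,"dz":0,"rx":0,"ry":0,"rz":0},{"dx":0,"dy":8,"dz":0,"rx":0,"ry":0,"rz":0},{"dx":0,"dy":5,"dz":0,"rx":0,"ry":0,"rz":0},{"dx":0,"dy":4,"dz":0,"rx":0,"ry":0,"rz":0}])

```text
time_s: 18.48
position: [511.7, 110.5, 69.5]
tool_rot: [[1.0, -0.015, -0.001], [-0.015, -1.0, 0.0], [-0.001, -0.0, -1.0]]
force: [-1.2, -1.4, 5.9]
opening: 0.006
finger_force: 2.9
```

Call:
jog_arm(series=[{"dx":0,"dy":4,"dz":0,"rx":0,"ry":0,"rz":0},{"dx":0,"dy":4,"dz":0,"rx":0,"ry":0,"rz":0},{"dx":0,"dy":3,"dz":0,"rx":0,"ry":0,"rz":0},{"dx":0,"dy":2,"dz":0,"rx":0,"ry":0,"rz":0},{"dx":0,"dy":2,"dz":0,"rx":0,"ry":0,"rz":0}])

```text
time_s: 19.1
position: [511.8, 125.4, 69.5]
tool_rot: [[1.0, -0.015, -0.0], [-0.015, -1.0, 0.0], [-0.0, -0.0, -1.0]]
force: [-1.4, -2.3, 6.2]
opening: 0.007
finger_force: 2.8
```

Call:
jog_arm(series=[{"dx":0,"dy":2,"dz":0,"rx":0,"ry":0,"rz":0},{"dx":0,"dy":2,"dz":0,"rx":0,"ry":0,"rz":0}])

```text
time_s: 19.35
position: [511.8, 127.7, 69.5]
tool_rot: [[1.0, -0.016, -0.001], [-0.016, -1.0, -0.003], [-0.001, 0.003, -1.0]]
force: [-2.1, -14.5, 8.0]
opening: 0.004
finger_force: 7.7
```

Call:
jog_arm(series=[{"dx":0,"dy":2,"dz":0,"rx":0,"ry":0,"rz":0},{"dx":0,"dy":0,"dz":0,"rx":0,"ry":0,"rz":0}])

```text
time_s: 19.6
position: [511.8, 127.8, 69.5]
tool_rot: [[1.0, -0.016, -0.001], [-0.016, -1.0, -0.005], [-0.001, 0.005, -1.0]]
force: [-2.3, -17.8, 9.2]
opening: 0.009
finger_force: 9.4
```

The shut stop is reached, and the travel matches 195 mm. Back off and rise clear.

Call:
jog_arm(series=[{"dx":0,"dy":-8,"dz":0,"rx":0,"ry":0,"rz":0},{"dx":0,"dy":-14,"dz":0,"rx":0,"ry":0,"rz":0},{"dx":0,"dy":0,"dz":30,"rx":0,"ry":0,"rz":0},{"dx":0,"dy":0,"dz":45,"rx":0,"ry":0,"rz":0},{"dx":0,"dy":0,"dz":45,"rx":0,"ry":0,"rz":0}])

```text
time_s: 20.23
position: [511.3, 108.5, 189.9]
tool_rot: [[1.0, -0.016, -0.002], [-0.016, -1.0, 0.0], [-0.002, -0.0, -1.0]]
force: [0.2, -0.7, -0.4]
opening: 0.005
finger_force: 0.0
```

Call:
jog_arm(series=[{"dx":-10,"dy":-50,"dz":0,"rx":0,"ry":0,"rz":0},{"dx":-20,"dy":-50,"dz":0,"rx":0,"ry":0,"rz":0},{"dx":-20,"dy":-50,"dz":0,"rx":0,"ry":0,"rz":0},{"dx":-20,"dy":-50,"dz":0,"rx":0,"ry":0,"rz":0},{"dx":-20,"dy":-40,"dz":0,"rx":0,"ry":0,"rz":0}])

```text
time_s: 20.85
position: [420.8, -132.9, 189.0]
tool_rot: [[1.0, -0.016, -0.0], [-0.016, -1.0, 0.0], [-0.0, -0.0, -1.0]]
force: [0.0, -0.6, -0.4]
opening: 0.009
finger_force: 0.0
```

Call:
jog_arm(series=[{"dx":-20,"dy":-50,"dz":0,"rx":0,"ry":0,"rz":0},{"dx":-20,"dy":-50,"dz":0,"rx":0,"ry":0,"rz":0},{"dx":0,"dy":0,"dz":0,"rx":0,"ry":0,"rz":0},{"dx":0,"dy":0,"dz":0,"rx":0,"ry":0,"rz":0}])

```text
time_s: 21.35
position: [381.8, -231.0, 189.0]
tool_rot: [[1.0, -0.017, -0.0], [-0.017, -1.0, 0.001], [-0.0, -0.001, -1.0]]
force: [-0.2, 0.1, 0.1]
opening: 0.005
finger_force: 0.0
```

```bash
python3 - <<'E'
from h import *
print(ctrl.read_state()["position"],ctrl.read_state()["force"])
t=ctrl.read_camera("top")
cv2.imwrite("pics/t3.png",cv2.resize(t["pixels"][140:250,200:420],None,fx=3.6,fy=3.6,interpolation=2))
p=ctrl.read_camera("side");w=cloud(p)
k=(w[...,2]>92)&(w[...,2]<103)&(abs(w[...,0]-512)<65)&(w[...,1]>40)&(w[...,1]<220);print("bar front",np.nanmedian(w[k],0))
E
```

```text
[ 381.8 -231.   189. ] [-0.2  0.1  0.1]
bar front [508.9 150.5  97.3]
```

View pics/t3.png

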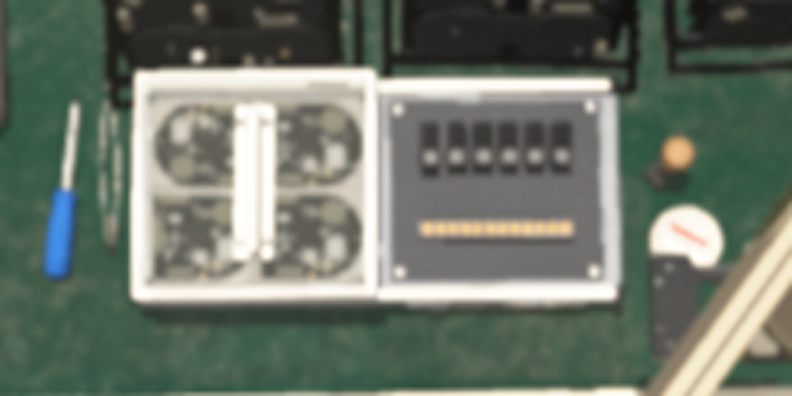

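The picture shows the hood flush at the left end (crop columns 132–377) and the bar centred over the nest (≈255). The boards lie as before, the bench items haven't moved, and the arm is clear. Handing in.

```bash
python3 -c "
from rig import ctrl
print(ctrl.hand_in())"
```

```text
the job is handed in; nothing more can be done
None
```

The hood was pushed fully open, the wrong-way-round board (far-left pocket, away from the robot) was pointed at from about 1 cm for about 2.4 s with no contact force, and the hood was pushed fully shut; the job is handed in at about 21 s with the final picture showing boards and bench items in place.

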